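Seat the copper calibration disc and start the run

TASK

Without picking it up, push the loose copper disc across the top of the dark calibration block with your fingertips until it drops into the round recess and lies flat in it. Then press the green button on the grey start box fully down and let it come back up. Leave the silver disc, the amber jar, the screwdriver and the green meter where they are.

Things in the scene. Friction and masses are not known exactly. Their poses are not given: they have to be found in the camera images.
- block: dark steel calibration block, fixed to the bench, 180 (its x) x 300 (its y) x 30 mm high, flat top without fences. Origin at the centre of its underside; z up. It stands at varying places and yaws.
- recess (a point): centre of the mouth of the round recess in the block's top, level with the top (30 mm above the bench), 25 mm from the block's centre along the block's +x. The recess is 49 mm across and 9 mm deep, with a blue floor; axes are the block's.
- copper_disc_center (a point): centre (half-way up) of the loose copper-coloured disc, 44 mm in diameter, 12 mm thick, about 0.11 to 0.21 kg. It starts lying on the block's top, to one side of the recess (its +y or its -y side), 6 to 12 cm from it. It fits the recess with 2.5 mm to spare all round, tips in by itself once its centre is within about 10 mm of the recess's centre, and then stands 3 mm proud of the block. z is the disc's axis.
- steel_disc_center (a point): centre of the silver-coloured disc of the same size lying on the block's top on the other side of the recess: to be left alone.
- start_top (a point): centre of the top of the green push button, 32 mm across, on the fixed grey start box (100 x 120 x 45 mm high, dark display strip on the side away from the robot). Pressed straight down; z up.
- start (a joint): travel of the green button: 0 up, 0.006 m fully down; a spring returns it, about 5 N when fully down.
- vial: amber jar with a white cap, 44 mm across, 85 mm high, standing on the bench; origin at the centre of its underside. Leave alone.
- screwdriver: screwdriver 170 mm long lying on the bench to the right of the block, along its own x. Leave alone.
- meter: green hand-held meter 160 x 80 x 40 mm lying on the bench beyond the block; origin at the centre of its underside. Leave alone.
Not all that is in view belongs to the job. What is shaped like the part that bears start_top but pink or turquoise is not meant.

How it is judged:
On the way, in this order (a step that is already met when the one before it is completed fails the run):
1. the copper disc lies flat in the recess (horizontal distance between copper_disc_center and recess below 0.005 m and z of copper_disc_center in the frame of recess below -0.0015 m and angle between copper_disc_center's own z axis and vertical below 0.05 rad), for 0.2 s.
2. the green button is pressed fully down (value of joint start above 0.0048 m), for 0.02 s.
At the end, for the whole second after the job is handed in: The copper disc lies in the recess: centre within 5 mm of the recess's centre, at least 4.5 mm lower than on the block's top (9 mm when home), tilted under 0.05 rad, at rest; the green button has been pressed past 4.8 mm and is up again (under 1.5 mm) (all of step 1 and value of joint start below 0.0015 m and linear speed of copper_disc below 0.01 m/s); the robot touches nothing.
It fails at once if the copper disc is lifted more than 10 mm above where it lay on the block (z of copper_disc_center in the frame of recess above 0.016 m).
It fails at once if the copper disc is tipped up on edge (angle between copper_disc_center's own z axis and vertical above 0.7 rad).
It fails at once if the green button is pressed before the copper disc is in the recess (value of joint start above 0.003 m and not (horizontal distance between copper_disc_center and recess below 0.005 m and z of copper_disc_center in the frame of recess below -0.0015 m and angle between copper_disc_center's own z axis and vertical below 0.05 rad)).
It fails at once if the silver disc is moved more than 15 mm (distance of steel_disc_center from where it was at the start of the episode above 0.015 m).
It fails at once if the jar, the screwdriver or the meter is moved more than 20 mm (distance of any of vial, screwdriver, meter from where it was at the start of the episode above 0.02 m).
It also fails if it takes over 42 s, if anything falls off the work surface, if the arm or the gripper's body presses on something with over 40 N, if the wrist force passes 120 N, or if a joint passes its speed limit or range.

ROBOT

A 7-joint arm with a two-finger parallel gripper is mounted at the origin on the work surface. World frame = base frame: x ahead of the robot, y to its left, z up, the work surface at z = 0. Lengths are in m, angles in rad, forces in N, time in s.
With the tool pointing down it reaches from about 0.425 to 0.95 m from the base axis. Payload 4.7 kg.
Tool frame: the origin (TCP) lies between the finger pads; the fingertips stand 25 mm ahead of it and the grasp point (between the pads) lies 6 mm ahead of it; x points along the fingers, z is the direction in which the jaws open and shut, and the axes are right-handed (so a half turn about x gives the same grasp; the last joint's range is limited). The gripper opens to 85 mm and grips with 20 to 120 N. Pads are 22 mm wide; open, the fingers measure 114 mm over their backs; the gripper's body (76 mm by 85 mm) begins 54 mm behind the grasp point. The pads swing forward as they close: fully open they stand 13 mm farther back than shut.
Start: joints at [-1.346, 0.469, -0.049, 1.532, 0.024, 1.141, -0.082], TCP at [0.169, 0.653, 0.256] pointing down, gripper open.
Joint ranges: [-2.59, 2.59], [-0.33, 1.99], [-1.39, 1.29], [0.1, 2.45], [-1.04, 4.18], [0.21, 1.99], [-2.66, 2.66]. Speed limits (rad/s): [2.57, 2.57, 3.14, 3.14, 3.14, 3.14, 3.14].

INTERFACE

Orientations are given as a 3x3 rotation matrix whose columns are the frame's x, y, z axes.
In Python, from rig import * gives the robot as it stands. Calls block until the motion is done:
- movep(position, orientation): joint-space move of the TCP to a pose.
- move_l(position, attitude=None, feed=0.15, until_force=None): straight line of the TCP; attitude=None keeps the orientation; feed is the mean speed in m/s. With until_force (N) it stops when the force on the tool has changed by that much, and returns True; else False.
- move_joints(angles): joint-space move.
- command_gripper(opening, newtons=None): finger opening in m; newtons is the grip in N (None keeps the last); returns when the fingers have stopped.
- sleep(seconds).
- inverse_kinematics(position, orientation): joint angles nearest the present ones, or None.
- sense(): the state.
- camera(name): name is "scene" or "top" or "wrist"; returns (picture, depth): 420x560x3 uint8, red, green, blue; 420x560 float32, m along the optical axis (not along the pixel's ray), 0 where there is no reading.
- camera_params(name): a dict with "K" (3x3 intrinsics, pixels), "dist" ([k1, k2, p1, p2, k3] as OpenCV has them; the pictures are not rectified), "position" and "rotation" of the camera in the world; the wrist camera has in their place "tool_from_camera" (4x4, takes a point from camera to tool coordinates, whose origin is the TCP and whose axes are the tool frame's). Camera axes: x right, y down, z forward; pixel columns grow to the right and rows downward; lengths in m; the calibration is good to about 2 mm. A picture is of the moment at which its call begins: read the wrist's pose just before it. camera_params takes no time and is no camera call.
A pose or a line that the arm cannot do raises Unreachable and nothing moves.
- finish_job(): hands the job in, once; it reports no verdict.
The state is a dict: "time_s": time; "joint_pos": joint angles; "qd": joint speeds; "joint_efforts": joint torques, N m; "position": TCP position; "tcp_rot": TCP orientation; "wrist_force": force on the tool from outside, world axes, zero at the start; "ft_torque": the same for the moment, N m; "finger_gap": finger opening in m.
Only numpy, scipy, OpenCV 4.12 (cv2) and the standard library are available. Lean on these libraries where they do the work, as an engineer would, in place of code of your own. Each camera call takes 0.05 s, during which the arm holds its last target.

## Working session

There is one attempt and no reset: what is moved stays moved. The work goes in short steps, each a Python script; the robot and the scene stay as the last script left them, time stands still between calls to the robot, and variables do not carry over. Pictures are saved under pics/ and viewed, and the job is handed in when it is done.

```bash
ls; mkdir -p pics; python3 - <<'E'
from rig import *
import cv2,numpy as np
s=sense();print(s['time_s'],s['position'],s['tcp_rot'],s['finger_gap'])
for n in ['scene','top']:
    p,d=camera(n);cv2.imwrite(f'pics/{n}0.png',p[:,:,::-1]);np.savez(f'{n}0.npz',p=p,d=d)
    print(n,camera_params(n))
print(camera_params('wrist'))
E
```

```text
pics
0.0 [0.16931695 0.65285166 0.25521737] [[-4.41936721e-04 -9.67983104e-01  2.51014969e-01]
 [-1.98116905e-03  2.51015348e-01  9.67981079e-01]
 [-9.99997940e-01 -6.95167029e-05 -2.02867106e-03]] 0.08517551487672137
scene {'K': array([[428.81831727,   0.        , 272.65423584],
       [  0.        , 428.81831727, 216.10099927],
       [  0.        ,   0.        ,   1.        ]]), 'dist': array([-0.05486228,  0.        ,  0.        ,  0.        ,  0.        ]), 'position': array([1.23345157, 0.64724085, 0.67239238]), 'rotation': array([[-0.71048018,  0.38975063, -0.58592863],
       [ 0.70360501,  0.37856578, -0.60135508],
       [-0.01256599, -0.83951319, -0.54319398]])}
top {'K': array([[545.90088338,   0.        , 279.05466926],
       [  0.        , 545.90088338, 202.96287759],
       [  0.        ,   0.        ,   1.        ]]), 'dist': array([-0.06979392,  0.        ,  0.        ,  0.        ,  0.        ]), 'position': array([ 0.30203969, -0.02834513,  1.45312625]), 'rotation': array([[ 4.19071659e-03, -9.83583855e-01,  1.80402990e-01],
       [-9.99990977e-01, -3.99658547e-03,  1.43956508e-03],
       [-6.94937004e-04, -1.80407395e-01, -9.83591729e-01]])}
{'K': array([[361.37926363,   0.        , 277.32406686],
       [  0.        , 361.37926363, 209.15454389],
       [  0.        ,   0.        ,   1.        ]]), 'dist': array([-0.08419774,  0.        ,  0.        ,  0.        ,  0.        ]), 'tool_from_camera': array([[ 4.05659698e-04, -3.14778745e-01,  9.49164989e-01,
        -1.17309798e-01],
       [-8.04187434e-05, -9.49165075e-01, -3.14778739e-01,
         8.14184801e-02],
       [ 9.99999914e-01,  5.13623926e-05, -4.10352128e-04,
         6.61782874e-05],
       [ 0.00000000e+00,  0.00000000e+00,  0.00000000e+00,
         1.00000000e+00]])}
```

View pics/top0.png

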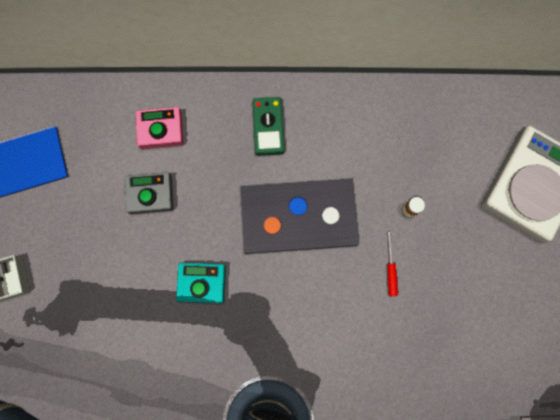

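View pics/scene0.png

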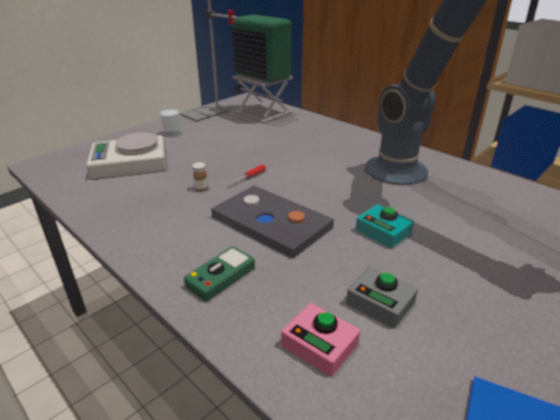

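The top view shows the copper disc at (272,226), the blue recess at (298,206), the silver disc at (331,215) and the grey box's button at (147,197). The pink and turquoise boxes are decoys. Next I'll measure positions in both views.

```bash
cat > h.py <<'E'
import cv2,numpy as np
def ray(uv,P,R,pos):
    n=cv2.undistortPoints(np.array(uv,float).reshape(-1,1,2),P['K'],P['dist']).reshape(-1,2)
    return np.c_[n,np.ones(len(n))]@R.T
def onplane(uv,P,z,R=None,pos=None):
    R=P['rotation'] if R is None else R; pos=P['position'] if pos is None else pos
    d=ray(uv,P,R,pos); return pos+d*((z-pos[2])/d[:,2])[:,None]
def blobs(p,lo,hi,amin=30):
    h=cv2.cvtColor(p,cv2.COLOR_RGB2HSV); m=cv2.inRange(h,np.array(lo),np.array(hi))
    c,_=cv2.findContours(m,cv2.RETR_EXTERNAL,cv2.CHAIN_APPROX_NONE)
    return [k for k in c if cv2.contourArea(k)>=amin],m
def cen(c):
    m=cv2.moments(c);return np.array([m['m10']/m['m00'],m['m01']/m['m00']])
E
python3 - <<'E'
from h import *
from rig import camera_params
for n in ['top','scene']:
    P=camera_params(n);p=np.load(n+'0.npz')['p']
    for nm,lo,hi,z in [('copper',(3,140,120),(15,255,255),.042),('blue',(105,150,80),(125,255,255),.021),('green',(50,150,60),(75,255,255),.055),('silver',(0,0,170),(180,40,255),.042)]:
        for c in blobs(p,lo,hi)[0]:
            print(n,nm,cen(c).round(1),cv2.contourArea(c),onplane([cen(c)],P,z)[0].round(4))
    g=blobs(p,(0,0,0),(180,255,75),1500)[0]
    for c in g:
        r=cv2.minAreaRect(c);b=cv2.boxPoints(r);
        print(n,'dark',cv2.contourArea(c),b.round(1).tolist(),onplane(b,P,.03).round(4).tolist())
E
```

```text
top copper [271.9 224.9] 209.5 [ 0.5025 -0.0078  0.042 ]
top blue [297.6 205.7] 233.5 [ 0.5575 -0.0757  0.021 ]
top blue [ 30.6 161.2] 3210.5 [0.6787 0.6571 0.021 ]
top green [198.3 287.9] 116.0 [0.3383 0.1779 0.055 ]
top green [145.5 195.5] 107.0 [0.5769 0.3241 0.055 ]
top green [142.  180.6] 64.0 [0.617  0.3352 0.055 ]
top green [555.5 153.3] 56.0 [ 0.6979 -0.7721  0.055 ]
top green [156.4 128.6] 100.5 [0.7602 0.3037 0.055 ]
top green [152.8 115. ] 71.5 [0.7984 0.3155 0.055 ]
top silver [249.3 381.5] 32.5 [0.1071 0.0461 0.042 ]
top silver [ 12.6 279.7] 318.0 [0.3545 0.6685 0.042 ]
top silver [330.4 215.2] 191.5 [ 0.5289 -0.1608  0.042 ]
top silver [416.7 204.5] 169.0 [ 0.5582 -0.3895  0.042 ]
top silver [268.5 139.6] 314.0 [0.734  0.0027 0.042 ]
top silver [529.8 189.3] 4557.5 [ 0.6007 -0.6982  0.042 ]
top dark 2125.5 [[237.0, 419.0], [237.0, 368.0], [309.0, 368.0], [309.0, 419.0]] [[0.0139, 0.0765, 0.03], [0.1385, 0.0783, 0.03], [0.1394, -0.1037, 0.03], [0.0148, -0.1033, 0.03]]
top dark 2676.5 [[17.100000381469727, 297.0], [124.5, 261.8999938964844], [140.3000030517578, 310.299987
[... 1668 characters left out ...]
6.0 [[-30.399999618530273, 213.3000030517578], [10.0, 171.0], [269.20001220703125, 418.79998779296875], [228.6999969482422, 461.1000061035156]] [[1.1467, -0.7098, 0.03], [0.9696, -0.9158, 0.03], [0.966, 0.3577, 0.03], [1.056, 0.3642, 0.03]]
scene dark 8598.0 [[365.3999938964844, 151.3000030517578], [407.70001220703125, -24.200000762939453], [508.5, 0.10000000149011612], [466.20001220703125, 175.60000610351562]] [[0.0068, -0.1294, 0.03], [-8.9815, -5.1697, 0.03], [-5.5317, -1.6123, 0.03], [-0.0653, 0.2139, 0.03]]
scene dark 9891.5 [[192.0, 0.0], [308.0, 0.0], [308.0, 107.0], [192.0, 107.0]] [[-2.5383, -4.7504, 0.03], [-3.4914, -3.4702, 0.03], [-0.2163, -0.5991, 0.03], [0.1473, -0.9907, 0.03]]
```

```bash
cat >> h.py <<'E'
def att(yv):
    y=np.array([yv[0],yv[1],0.]);y/=np.linalg.norm(y);x=np.array([0,0,-1.]);return np.c_[x,y,np.cross(x,y)]
def wpose(s,P):
    T=P['tool_from_camera'];R=np.array(s['tcp_rot']);return R@T[:3,:3],np.array(s['position'])+R@T[:3,3]
E
python3 - <<'E'
from h import *
from rig import *
c=np.array([.503,-.007]);r=np.array([.556,-.0765]);d=(r-c)/np.linalg.norm(r-c);print(d)
for sg in (1,-1):
    for q in (c-.05*d,r):
        for z in (.06,.2): print(sg,q,z,np.round(inverse_kinematics([*q,z],att(sg*d)),2) if inverse_kinematics([*q,z],att(sg*d)) is not None else None)
m=(c+r)/2
q=inverse_kinematics([*m,.25],att(d))
movep([*m,.25],att(d))
s=sense();P=camera_params('wrist');p,dd=camera('wrist')
cv2.imwrite('pics/w1.png',p[:,:,::-1]);np.savez('w1.npz',p=p,pos=s['position'],rot=s['tcp_rot'])
print(s['time_s'],s['position'])
E
```

```text
[ 0.60638787 -0.795169  ]
1 [0.47268061 0.03275845] 0.06 [-0.96  0.73  1.11  2.21 -0.95  0.82 -1.7 ]
1 [0.47268061 0.03275845] 0.2 [-1.06  0.36  1.13  2.1  -0.4   0.92 -2.2 ]
1 [ 0.556  -0.0765] 0.06 [-0.68  0.85  1.1   2.01 -0.97  0.94 -1.54]
1 [ 0.556  -0.0765] 0.2 [-0.73  0.56  1.12  1.91 -0.58  1.04 -1.85]
-1 [0.47268061 0.03275845] 0.06 [-0.46  0.45  0.37  2.19 -0.31  0.55  0.8 ]
-1 [0.47268061 0.03275845] 0.2 [-0.62  0.22  0.53  2.08 -0.14  0.87  0.65]
-1 [ 0.556  -0.0765] 0.06 [-0.39  0.6   0.6   2.   -0.52  0.7   1.2 ]
-1 [ 0.556  -0.0765] 0.2 [-0.51  0.41  0.75  1.9  -0.34  0.96  1.05]
2.8583 [ 0.52972949 -0.04088847  0.24985689]
```

View pics/w1.png

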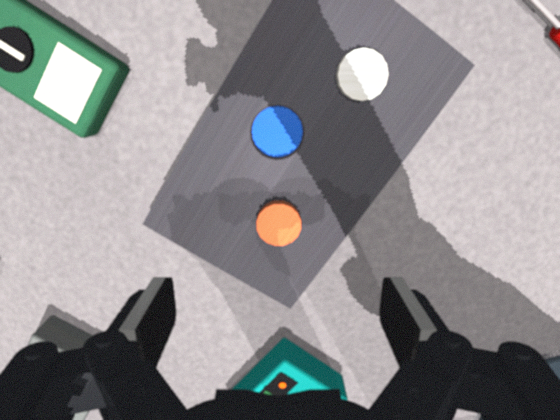

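The wrist view shows the copper disc at (279,224), the blue recess at (277,132) and the silver disc at (363,74), all clear of the fingers. Now I'll take precise positions from it.

```bash
python3 - <<'E'
from h import *
from rig import camera_params
P=camera_params('wrist');w=np.load('w1.npz');p=w['p']
R,pos=wpose(dict(tcp_rot=w['rot'],position=w['pos']),P)
def circ(c,z):
    q=onplane(c.reshape(-1,2),P,z,R,pos)[:,:2].astype(np.float32)
    (a,b),r=cv2.minEnclosingCircle(q); return np.round([a,b,r],4)
for nm,lo,hi,z in [('copper',(3,100,90),(20,255,255),.042),('blue',(100,120,60),(125,255,255),.021),('silver',(0,0,120),(180,30,255),.042)]:
    for c in blobs(p,lo,hi,500)[0]:
        if nm=='silver' and cv2.contourArea(c)>4000: continue
        print(nm,cen(c).round(1),cv2.contourArea(c),onplane([cen(c)],P,z,R,pos)[0][:2].round(4),circ(c,z), circ(c,.03))
    
E
python3 - <<'E'
import cv2
p=cv2.imread('pics/w1.png')
cv2.imwrite('pics/w1z.png',cv2.resize(p[80:270,200:360],None,fx=3,fy=3,interpolation=cv2.INTER_CUBIC))
E
```

```text
copper [278.4 223.2] 1594.0 [ 0.5035 -0.0089] [ 0.5031 -0.0088  0.0235] [ 0.5004 -0.0052  0.0244]
blue [276.8 131.1] 2043.0 [ 0.5563 -0.0753] [ 0.5561 -0.0749  0.0246] [ 0.5567 -0.0756  0.024 ]
silver [66.9 82.5] 3021.5 [ 7.32e-01 -1.00e-04] [7.319e-01 6.000e-04 3.510e-02] [0.7376 0.0045 0.0364]
```

View pics/w1z.png

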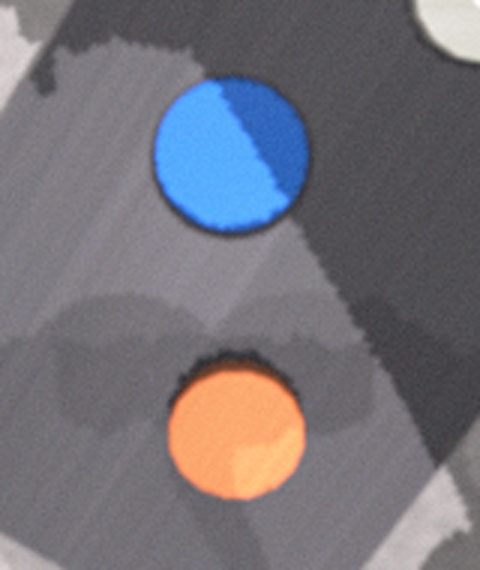

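```bash
cat > cfg.py <<'E'
import numpy as np
C=np.array([.5025,-.0078]);RC=np.array([.5567,-.0755]);d=(RC-C)/np.linalg.norm(RC-C)
E
python3 - <<'E'
from h import *
from cfg import *
from rig import *
A=att(d)
for b in (.042,0):
  for q in (C-.042*d,RC-.02*d):
    k=inverse_kinematics([*q,.05],A);print(None if k is None else np.round(k,2))
command_gripper(.024)
st=C-.042*d
movep([*st,.10],A)
hit=move_l([*st,.035],feed=.03,until_force=4)
s=sense();print(hit,s['position'],s['wrist_force'],s['finger_gap'],s['time_s'])
z=s['position'][2]
move_l([*st,z+.004],feed=.05)
s=sense();print(s['position'],s['wrist_force'],s['joint_pos'],s['time_s'])
P=camera_params('wrist');p,dd=camera('wrist');cv2.imwrite('pics/w2.png',p[:,:,::-1])
E
```

```text
[-0.76  0.59  0.8   2.2  -0.73  0.64 -1.89]
[-0.55  0.68  0.8   2.04 -0.74  0.74 -1.75]
[-0.76  0.59  0.8   2.2  -0.73  0.64 -1.89]
[-0.55  0.68  0.8   2.04 -0.74  0.74 -1.75]
True [0.47627675 0.02495296 0.0550238 ] [-1.41314479  0.00896139  8.08152915] 0.024159265460670754 5.65
[0.47644153 0.02499751 0.05910666] [ 0.39682603  0.68221513 -0.15629186] [-0.77820379  0.57803626  0.83247691  2.19586681 -0.71565187  0.66340325
 -1.89945668] 5.9
```

View pics/w2.png

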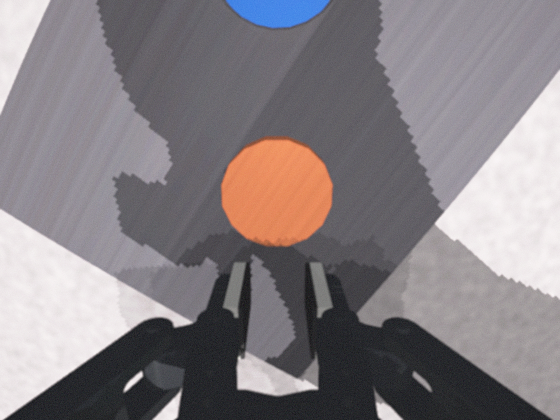

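The fingers are centred behind the disc, at x≈278 against the disc's 277, and the tips are 4 mm above the block. Next is the push, stopping about 20 mm short to check.

```bash
python3 - <<'E'
from h import *
from cfg import *
from rig import *
z=sense()['position'][2]
t=RC-(.0294+.022)*d
move_l([*t,z],feed=.04)
s=sense();print(s['position'],s['wrist_force'],s['time_s'])
P=camera_params('wrist');p,dd=camera('wrist');cv2.imwrite('pics/w3.png',p[:,:,::-1])
R,pos=wpose(s,P)
for nm,lo,hi,zz in [('copper',(3,100,60),(20,255,255),.042),('blue',(100,120,40),(125,255,255),.021)]:
    for c in blobs(p,lo,hi,500)[0]: 
        q=onplane(c.reshape(-1,2),P,zz,R,pos)[:,:2].astype(np.float32);print(nm,cen(c),cv2.minEnclosingCircle(q),onplane([cen(c)],P,zz,R,pos))
E
```

```text
[ 0.52453065 -0.03525703  0.05895321] [-0.96079496  0.9455967   0.08692316] 8.0333
copper [277.47515097 221.28946776] ((0.5426245927810669, -0.058818913996219635), 0.022775577381253242) [[ 0.54334159 -0.05947181  0.042     ]]
blue [276.9935217  144.53574774] ((0.5559450387954712, -0.07495440542697906), 0.024290161207318306) [[ 0.56052678 -0.08062808  0.021     ]]
```

View pics/w3.png

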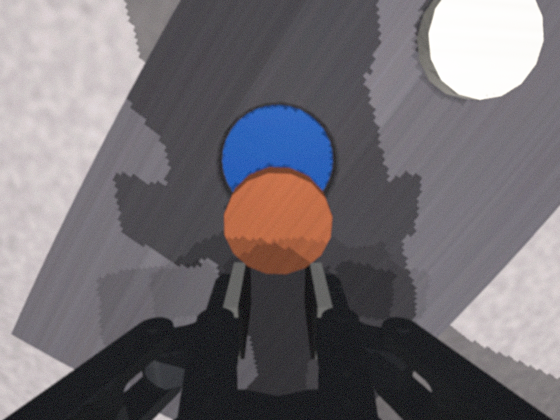

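The disc (277,221) is in line with the recess (277,158), about 21 mm short. I'll push on slowly.

```bash
python3 - <<'E'
from h import *
from cfg import *
from rig import *
z=sense()['position'][2]
t=RC-(.0294+.002)*d
move_l([*t,z],feed=.04)
s=sense();print(s['position'],s['wrist_force'],s['time_s'])
P=camera_params('wrist');p,dd=camera('wrist');cv2.imwrite('pics/w4.png',p[:,:,::-1])
R,pos=wpose(s,P)
for c in blobs(p,(3,100,60),(20,255,255),500)[0]:
  for zz in (.033,.042):
    q=onplane(c.reshape(-1,2),P,zz,R,pos)[:,:2].astype(np.float32);print(zz,cv2.minEnclosingCircle(q),cen(c))
E
```

```text
[ 0.53716346 -0.05144075  0.05892749] [ 0.34067455  0.46519895 -0.0641067 ] 8.7333
0.033 ((0.555912435054779, -0.07514317333698273), 0.02260756678879261) [277.00031518 213.20997226]
0.042 ((0.5578604936599731, -0.07758954912424088), 0.021192997694015503) [277.00031518 213.20997226]
```

View pics/w4.png

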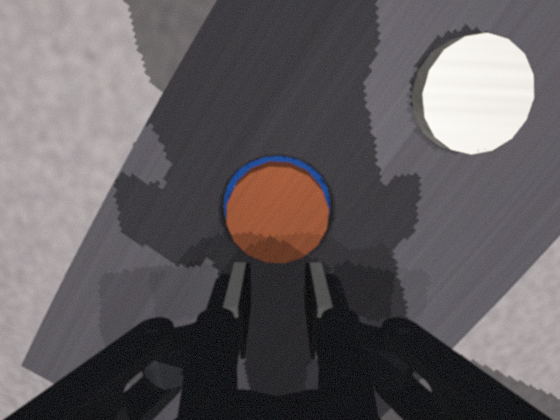

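The disc (277,213) appears to be in the recess, with a thin blue sliver on its far side. I'll lift off and check from above, then go and look at the button.

```bash
python3 - <<'E'
from h import *
from cfg import *
from rig import *
p0=sense()['position']
move_l([*(p0[:2]-.008*d),p0[2]],feed=.06)
move_l([*(p0[:2]-.008*d),.2],feed=.2)
s=sense()
P=camera_params('wrist');p,dd=camera('wrist');cv2.imwrite('pics/w5.png',p[:,:,::-1])
R,pos=wpose(s,P)
def depthpts(m):
    v,u=np.nonzero(m&(dd>0)); n=cv2.undistortPoints(np.c_[u,v].astype(float).reshape(-1,1,2),P['K'],P['dist']).reshape(-1,2)
    return (np.c_[n,np.ones(len(n))]*dd[v,u][:,None])@R.T+pos
for c in blobs(p,(3,100,60),(20,255,255),500)[0]:
    m=np.zeros(dd.shape,np.uint8);cv2.drawContours(m,[c],-1,1,-1)
    mi=cv2.erode(m,np.ones((5,5)))>0
    X=depthpts(mi);f=np.linalg.lstsq(np.c_[X[:,:2]-X[:,:2].mean(0),np.ones(len(X))],X[:,2],rcond=None)[0]
    ring=(cv2.dilate(m,np.ones((31,31)))-cv2.dilate(m,np.ones((17,17))))>0
    print('plane',f,'block z',np.median(depthpts(ring)[:,2]))
    q=onplane(c.reshape(-1,2),P,.033,R,pos)[:,:2].astype(np.float32);print(cv2.minEnclosingCircle(q),cen(c))
# button triangulation from first pictures
b=[];
for n,uv in (('top',(145.5,195.5)),('scene',(386.9,278.5))):
    Q=camera_params(n);r=ray([uv],Q,Q['rotation'],None)[0];b.append((Q['position'],r/np.linalg.norm(r)))
A=sum(np.eye(3)-np.outer(r,r) for _,r in b);y=sum((np.eye(3)-np.outer(r,r))@o for o,r in b);print('button',np.linalg.solve(A,y))
print(s['time_s'])
E
```

```text
plane [-0.00164503  0.00165357  0.03272969] block z 0.029643714036351076
((0.5554203987121582, -0.07413467764854431), 0.02223356068134308) [281.90712995 142.07214961]
button [0.57619901 0.32153373 0.06126146]
9.925
```

View pics/w5.png

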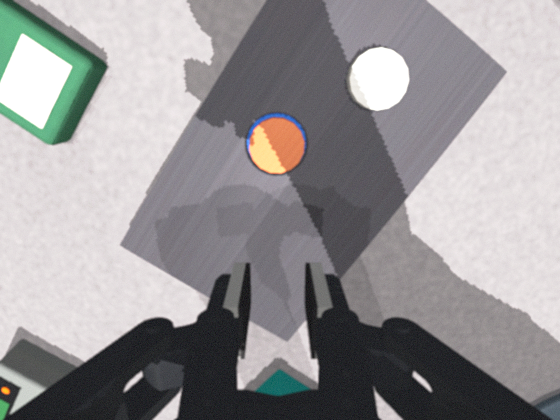

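The disc is home: its top is flat at z=0.0327, 3.1 mm above the block. Now for the button.

```bash
python3 - <<'E'
from h import *
from rig import *
j=sense()['joint_pos'];best=None
B=np.array([.576,.3215])
for a in np.deg2rad(range(-180,180,30)):
    y=np.array([np.cos(a),np.sin(a)])
    ks=[inverse_kinematics([*B,zz],att(y)) for zz in (.2,.08)]
    if any(k is None for k in ks): continue
    c=max(np.abs(k-np.array(j)).max() for k in ks)
    if best is None or c<best[0]: best=(c,a,y)
print(best)
y=best[2]
movep([*(B),.2],att(y));command_gripper(0.0)
s=sense();P=camera_params('wrist');p,dd=camera('wrist');cv2.imwrite('pics/w6.png',p[:,:,::-1])
R,pos=wpose(s,P);print(s['position'],s['time_s'],y)
for c in blobs(p,(50,130,50),(75,255,255),150)[0]:
    u,v=cen(c).astype(int);Z=dd[v,u]
    X=ray([cen(c)],P,R,pos)[0]*Z+pos
    print(cen(c),cv2.contourArea(c),X.round(4))
E
```

```text
(np.float64(0.37598734591790406), np.float64(-0.5235987755982988), array([ 0.8660254, -0.5      ]))
[0.57620685 0.32088574 0.20014428] 11.7167 [ 0.8660254 -0.5      ]
[542.22493548 342.77407187] 839.5 [0.3456 0.1797 0.0671]
[511.15610031 303.05184559] 591.5 [0.3826 0.1862 0.0451]
[276.78436333 205.9086857 ] 1383.5 [0.5758 0.3214 0.0655]
```

View pics/w6.png

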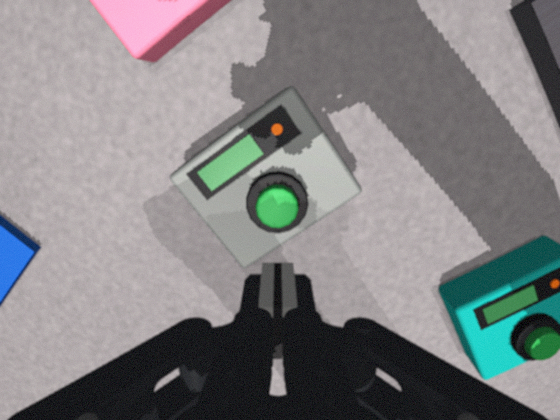

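The view is centred on the grey box with its green button at (277,206), which gives (0.576, 0.321), top z≈0.066. Pressing now.

```bash
python3 - <<'E'
from h import *
from rig import *
B=[.5758,.3214]
move_l([*B,.105],feed=.15)
h1=move_l([*B,.075],feed=.02,until_force=2); a=sense()
h=move_l([*B,.075],feed=.02,until_force=12); b=sense();sleep(.15);c=sense()
print(h1,h,a['position'],a['wrist_force'],b['position'],b['wrist_force'],c['position'],c['wrist_force'])
move_l([*B,.22],feed=.15)
s=sense();P=camera_params('wrist');p,dd=camera('wrist');cv2.imwrite('pics/w7.png',p[:,:,::-1])
R,pos=wpose(s,P);print(s['position'],s['wrist_force'],s['time_s'])
for k in blobs(p,(50,130,50),(75,255,255),150)[0]:
    u,v=cen(k).astype(int);print(cen(k),(ray([cen(k)],P,R,pos)[0]*dd[v,u]+pos).round(4))
p,_=camera('top');cv2.imwrite('pics/top8.png',p[:,:,::-1])
for nm,lo,hi in [('copper',(3,140,100),(15,255,255)),('silver',(0,0,170),(180,40,255))]:
    for k in blobs(p,lo,hi)[0]: print(nm,cen(k).round(1),cv2.contourArea(k))
E
```

```text
True True [0.57573179 0.32148256 0.08937954] [-1.1447306   0.49729619  3.33023717] [0.57579398 0.32141097 0.08616134] [-0.5620388  -0.05073063  5.26196153] [0.57579182 0.3214188  0.08612801] [-0.88773955 -0.35198396  6.98911871]
[0.57500405 0.32131947 0.21873172] [-0.42303526 -0.09305396 -0.25088603] 14.975
[529.2763186  329.17787743] [0.3442 0.1792 0.0663]
[499.22719595 291.24099099] [0.383  0.1865 0.0458]
[276.02008529 196.81923236] [0.5764 0.3211 0.068 ]
copper [297.3 205.8] 189.0
silver [248.6 381.9] 44.0
silver [ 12.6 279.8] 335.0
silver [330.2 215.1] 197.5
silver [416.8 204.4] 179.0
silver [268.5 139.6] 319.0
silver [529.8 189.1] 4621.0
```

View pics/top8.png

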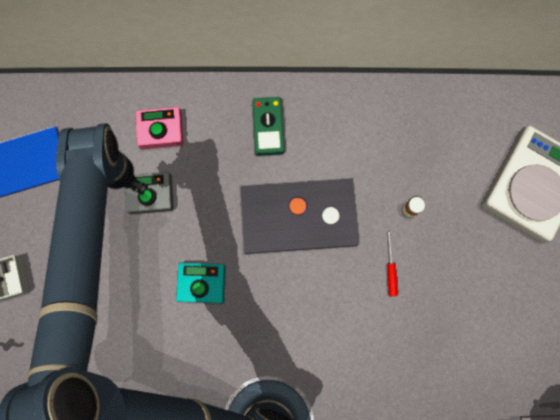

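The disc and neighbours look right: copper sits at (297,206) where the recess was, and the others haven't moved. The button press settled at only 7 N, which leaves little margin over the 5 N spring, so I'll press again, harder.

```bash
python3 - <<'E'
from h import *
from rig import *
B=[.5760,.3213]
move_l([*B,.100],feed=.15)
h=move_l([*B,.070],feed=.03,until_force=28); b=sense();sleep(.2);c=sense()
print(h,b['position'],b['wrist_force'],c['position'],c['wrist_force'])
move_l([*B,.22],feed=.15);sleep(.3)
s=sense();P=camera_params('wrist');p,dd=camera('wrist');cv2.imwrite('pics/w9.png',p[:,:,::-1])
R,pos=wpose(s,P);print(s['position'],s['wrist_force'],s['time_s'])
for k in blobs(p,(50,130,50),(75,255,255),150)[0]:
    u,v=cen(k).astype(int);print(cen(k),(ray([cen(k)],P,R,pos)[0]*dd[v,u]+pos).round(4))
p,_=camera('top')
for k in blobs(p,(3,140,100),(15,255,255))[0]: print('copper',cen(k).round(1))
E
```

```text
True [0.57641135 0.32158565 0.08607771] [-2.03047017 -0.71242362  9.24893208] [0.57637817 0.32157789 0.08608121] [-1.31434418 -0.7594147   7.59173081]
[0.57582836 0.32115517 0.21942523] [-0.71956157 -0.05477508  0.44160005] 18.1917
[529.51942477 329.70272591] [0.3443 0.1791 0.0665]
[500.06099034 291.80827295] [0.3824 0.1858 0.0455]
[276.73156587 197.68503176] [0.5761 0.3212 0.0671]
copper [297.3 205.7]
```

View pics/w9.png

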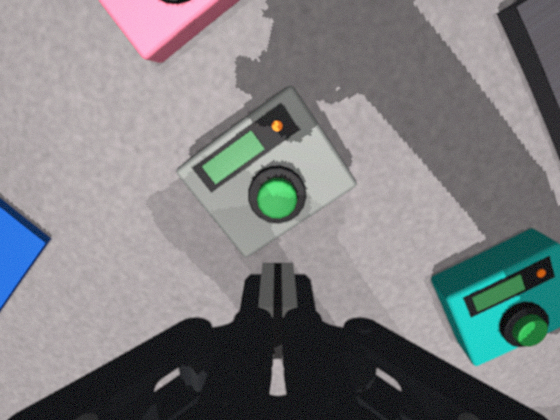

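The second press tripped at 28 N and stopped at the same height (TCP z 0.0861) as the first did at 12 N, so that is the hard stop. The button is up again at (277,198), and the gripper is clear of everything.

```bash
python3 -c "
from rig import *
finish_job()"
```

```text
the job is handed in; nothing more can be done
```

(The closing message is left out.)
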